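# Lock the dishwasher-tablet bin with its child bar

## Robot

A 6-joint arm with a two-finger parallel gripper is mounted at the origin on the work surface. World frame = base frame: x ahead of the robot, y to its left, z up, the work surface at z = 0. Lengths are in m, angles in rad, forces in N, time in s.
With the tool pointing down it reaches from about 0.4 to 0.825 m from the base axis. Payload 7 kg.
Tool frame: the origin (TCP) lies at the very end of the fingers, on their centre line; the grasp point (between the pads) lies 19 mm behind it (robot.pinch_z is the distance from the TCP to the grasp point, in m); z points along the fingers, y is the line along which they close (so a half turn about z gives the same grasp; the last joint's range is limited). The gripper opens to 85 mm and grips with 20 to 120 N. Pads are 22 mm wide; open, the fingers measure 114 mm over their backs; the gripper's body (76 mm by 85 mm) begins 54 mm behind the grasp point. The pads swing forward as they close: fully open they stand 13 mm farther back than shut.
Start: joints at [-0.956, 0.359, 0.012, 0, -1.224, -0.288], TCP at [0.217, -0.639, 0.231] pointing down, gripper open.
Joint ranges: [-3.07, 3.07], [-1.43, 2.12], [-1.02, 1.25], [-3.03, 1.67], [-3.05, -0], [-3.03, 3.03]. Speed limits (rad/s): [2.39, 2.39, 3.01, 3.14, 3.14, 3.14].

## Interface

Orientations are given as a unit quaternion [w, x, y, z].
In Python, from workcell import robot gives the robot as it stands.
- The arm moves only by the shell command python3 -m crank 'ROWS' [OPENING]. ROWS is JSON, a list of rows, each an object of numbers: "dx", "dy", "dz": the shift along the world's x, y, z in cm; "ax", "ay", "az": the turn, a rotation vector about the world's x, y, z in rad. In form: [{"dx": .., "dy": .., "dz": .., "ax": .., "ay": .., "az": ..}, ...]. A call has 1 to 20 rows; each row is the pose to reach, as a shift and turn from the pose commanded when the call began; what a row does not reach only later rows make up. A row lasts 1/10 s, in which the tool goes at most 50 mm and 8.59 degrees, less where a joint would pass 70% of its speed; a pose out of reach is approached as far as the arm can. A call with a gripper value outside its range is refused whole. OPENING is the opening, from 0 (shut) to 1 (fully open), set as the call begins (- or left out, the last holds). The fingers move at their own pace and stop on an object; the grip force is fixed at half the most. Time passes only in rows, so rows that repeat a pose let the fingers close. It gives the time, the measured TCP pose, the force, the opening and the grip force at its end, in the units of the state.
- robot.get_obs(): the state, without advancing time (a new reading comes with each control period).
- robot.get_image(name): name is "scene" or "top" or "wrist"; returns (picture, depth): 480x640x3 uint8, blue, green, red; 480x640 float32, m along the optical axis (not along the pixel's ray), 0 where there is no reading.
- robot.camera_model(name): a dict with "fx", "fy", "cx", "cy" (pixels), "origin" and "attitude" of the camera in the world. Camera axes: x right, y up, looking along -z (the intrinsics and any distortion apply to the point x, -y, -z); pixel columns grow to the right and rows downward; lengths in m; the calibration is good to about 2 mm. The wrist camera is an equidistant fisheye: a pixel r from the principal point sees the ray r / f radians off the axis. A picture is of the moment at which its call begins: read the wrist's pose just before it. camera_model takes no time and is no camera call; for the wrist camera it gives the pose at the moment of the call.
- robot.close_job(): hands the job in; it is judged then, once.
The state is a dict: "time_s": time; "joint_pos": joint angles; "qd": joint speeds; "joint_torque": joint torques, N m; "tool_pos": TCP position; "ee_rot": TCP orientation; "wrist_force": force on the tool from outside, world axes, zero at the start; "torque": the same for the moment, N m; "opening": opening from 0.0 (shut) to 1.0 (fully open); "grip_force": force on a finger pad.
Only numpy, scipy, OpenCV 4.12 (cv2) and the standard library are available. Lean on these libraries where they do the work, as an engineer would, in place of code of your own. Each camera call takes 0.05 s, during which the arm holds its last target. There are 200 camera calls.

## Task

The bin with the dishwasher tablets was left open within reach of the children. Push its white front flap fully shut first, then swing the orange bar down across the flap and press its free end into the grey catch until the black spring clip snaps back over it and holds it. Press gently rather than ramming it, and leave the other things on the counter where they stand.

Things in the scene. Friction and masses are not known exactly. Their poses are not given: they have to be found in the camera images.
- bin: white plastic bin, 250 wide (y), 150 deep (x), 167 high, fixed to the counter by suction feet. Origin: middle of the front face at counter level; x points into the bin (the front, plane x = 0, faces away from the robot), y to the end where the orange bar is hinged (robot's right). Flap opening 140 wide, 25 to 157 above the counter. The bar swings parallel to the front, from 7 to 17 before it
- catch_mount (a point): point on the bin (x -12, y -100, z 120 in its frame) about which the grey catch is screwed, up to 4 mm higher or lower from bin to bin. The bar's end rests on its ledge (y -90 to -72). Just beyond the bar's end an upright black spring clip, 14 wide, top about 33 above this point, reaches its nose over the bar's end; the nose's top is a ramp that the bar must press aside
- flap (a joint): angle of the white flap, rad: 0 = fully shut (flush, against its stop), growing as its top tilts out away from the robot, up to 0.7. Hinge level along the bin's y at x 3, z 25; flap 138 wide, 6 thick, top edge 130 above the hinge. It stays where it is left
- flap_top (a point): middle of the flap's top edge on its outer face (155 above the counter when shut)
- bar (a joint): angle of the orange bar, rad: 0 = level, growing as its free end rises; 1.57 = upright, more = leaning outwards (bin's +y), up to 2.15. Stiff hinge, it stays where it is left. Bar 12 high, 10 thick (x), rounded end 191 from the hinge axis. In the catch it reads -0.025 to 0.035, as the catch's height varies. An open flap is in its way
- bar_hinge (a point): the bar's hinge axis (level, along the bin's x) at the bar's mid thickness: x -12, y 100, z 120 in the bin's frame
- bar_pad (a point): centre of the upper face of the bar's press pad, 140 from the hinge axis, 10 above the bar's centre line; pad 30 along the bar, 20 across. z: normal to the pad; -y: along the bar to its free end. Resting in the catch it is 126 to 136 above the counter. Pressing here takes 8 to 15 N to part the clip, then it gives as the clip snaps over, then stands hard
- clip (a joint): angle of the black spring clip, rad: 0 = at rest (nose over the bar's end when the bar is in), growing while the bar's end forces it outwards (about 0.1 just before the snap)
- filter: bystander: round stainless dishwasher filter, diameter 76, height 55, standing loose beside the bin; origin: centre of its underside
- tumbler: bystander: blue tumbler, diameter 72, height 85, standing loose beside the bin; origin: centre of its underside
- brush: bystander: green hard silicone brush, 215 long, up to 36 wide, 22 high, lying in front of the bin; origin: under its middle, x along it towards the head
- basket: bystander: grey plastic cutlery basket, 130 x 110 x 110 high with cutlery standing up to 210, at the robot's right of the bin; origin: centre of its underside

How it is judged:
On the way:
1. the flap is pushed fully shut while the bar is still up (value of joint flap below 0.035 rad and value of joint bar above 0.3 rad), for 0.2 s.
At the end, for the whole second after the job is handed in: The flap is shut within 0.04 rad, the bar rests in its catch below 0.045 rad and still, the clip is back over its end (below 0.04 rad), and filter, tumbler, brush and basket are within 30 mm of where they stood (value of joint each of flap, clip below 0.04 rad and value of joint bar below 0.045 rad and not (velocity of joint bar above 0.05 rad/s) and not (velocity of joint bar below -0.05 rad/s) and not (distance of filter from where it was at the start of the episode above 0.03 m) and not (distance of tumbler from where it was at the start of the episode above 0.03 m) and not (distance of brush from where it was at the start of the episode above 0.03 m) and not (distance of basket from where it was at the start of the episode above 0.03 m)); the robot touches nothing.
It fails at once if a bystander is pushed away by more than 30 mm or knocked over: the stainless filter, the blue tumbler, the green brush and the grey cutlery basket (distance of any of filter, tumbler, brush, basket from where it was at the start of the episode above 0.03 m or angle between any of filter, tumbler, brush, basket's own z axis and vertical above 0.5 rad).
It fails at once if the robot presses on anything with more than 45 N (ramming instead of pressing) (contact force between any of the fingers, the arm and anything else above 45 N).
It also fails if it takes over 64 s, if anything falls off the work surface, if the arm or the gripper's body presses on something with over 40 N, if the wrist force passes 120 N, or if a joint passes its speed limit or range.

## Working session

There is one attempt and no reset: what is moved stays moved. The work goes in short steps, Python scripts to look and compute and a shell command to move; the robot and the scene stay as the last step left them, time stands still between calls to the robot, and variables do not carry over. Pictures are saved under pics/ and viewed, at most 10 in all, crops included, and the job is handed in when it is done.

```bash
mkdir -p pics; cat > h.py <<'E'
import numpy as np, cv2
from workcell import robot
from scipy.spatial.transform import Rotation as R
def att(m):
    a=np.array(m["attitude"],float)
    return a if a.shape==(3,3) else R.from_quat(a[[1,2,3,0]]).as_matrix()
def cloud(name):
    im,d=robot.get_image(name); m=robot.camera_model(name)
    v,u=np.mgrid[0:480,0:640]
    P=np.stack([(u-m["cx"])/m["fx"]*d,-(v-m["cy"])/m["fy"]*d,-d],-1)
    W=P@att(m).T+np.array(m["origin"]); W[d==0]=np.nan
    return im,W
E
python3 - <<'E'
from h import *
for n in("scene","top"):
    im,W=cloud(n); cv2.imwrite(f"pics/{n}0.png",im); np.savez(f"{n}0.npz",im=im,W=W)
    print(robot.camera_model(n))
print(robot.get_obs())
E
```

```text
{'fx': 524.8418779700451, 'fy': 524.8418779700451, 'cx': 326.0430243343248, 'cy': 233.9912521332877, 'origin': array([ 1.4430536 , -0.21247549,  0.82867988]), 'attitude': array([0.67916037, 0.3194461 , 0.26813075, 0.60398782])}
{'fx': 488.41292425483067, 'fy': 488.41292425483067, 'cx': 329.6423764128872, 'cy': 236.47264786846625, 'origin': array([ 0.43328454, -0.08437627,  1.16459508]), 'attitude': array([ 0.70861764,  0.05156643, -0.04721081, -0.70212042])}
{'time_s': 0.1, 'joint_pos': array([-9.55907361e-01,  3.59330641e-01,  1.11469297e-02, -2.99086163e-04,
       -1.22410829e+00, -2.88116540e-01]), 'qd': array([ 7.82353613e-05, -1.21562477e-03,  2.00021254e-03,  1.27637156e-03,
        1.32754712e-03, -1.69336273e-04]), 'joint_torque': array([-2.99807252e-03, -5.84763265e+01,  2.94108081e+01,  6.95465282e+00,
       -3.20783685e-03,  2.92417013e-06]), 'tool_pos': array([ 0.21650824, -0.63887605,  0.23044759]), 'ee_rot': array([-1.99776921e-04, -1.62609962e-01,  9.86690134e-01,  7.34247346e-04]), 'wrist_force': array([-0.44217097, -0.60060596, -0.47842239]), 'torque': array([-0.01268109,  0.01419714, -0.03590273]), 'grip_force': 0.0, 'opening': 0.9993971064458143}
```

View pics/scene0.png

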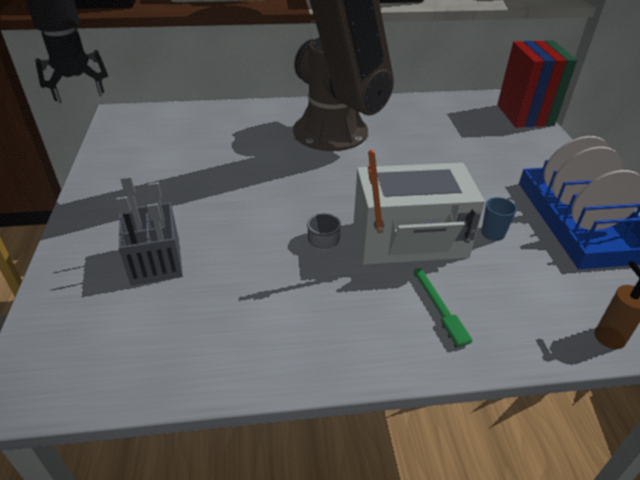

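View pics/top0.png

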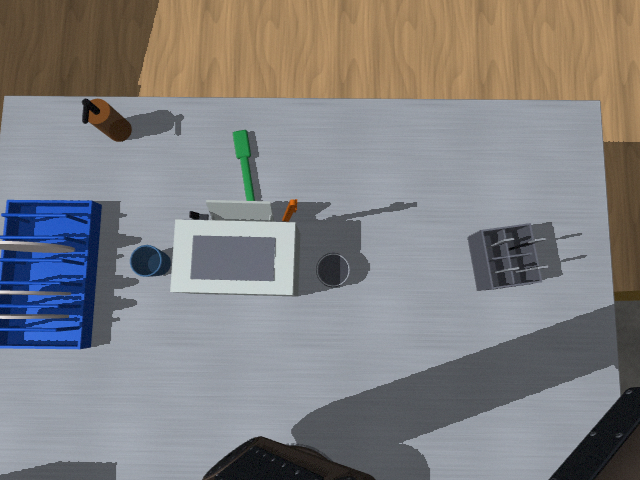

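The top view shows the bin at (172–298, 218–296), with the flap tilted out at (208–272, 200–218) and the bar at (290, 208). The clip is at (195, 215), the brush at (245, 165), the filter at (333, 270) and the tumbler at (149, 262). The scene view shows the bar upright at (376, 190).

```bash
python3 - <<'E'
from h import *
T=np.load("top0.npz");W=T["W"];im=T["im"].astype(int)
# bin lid
u0,v0=150,190
sub=np.zeros(W.shape[:2],bool); sub[190:310,160:310]=True
lid=sub&(abs(W[...,2]-.167)<.006)&(im.min(-1)>110)&(np.ptp(im,axis=-1)<40)
n,l,s,c=cv2.connectedComponentsWithStats(lid.astype(np.uint8),connectivity=4)
k=1+np.argmax(s[1:,4]); lid=l==k
P=W[lid]; r=cv2.minAreaRect(P[:,:2].astype(np.float32)*1000); print("lid",r,np.median(P[:,2]))
print(cv2.boxPoints(r))
S=np.load("scene0.npz");WS=S["W"];ims=S["im"].astype(int)
def col(im):
    h=cv2.cvtColor(im.astype(np.uint8),cv2.COLOR_BGR2HSV).astype(int); return h
for n,w,i in(("top",W,im),("scene",WS,ims)):
    h=col(i); near=(abs(w[...,0]-.55)<.35)&(abs(w[...,1])<.3)&(w[...,2]>.003)
    o=near&(h[...,0]<15)&(h[...,1]>170)&(h[...,2]>80)
    g=near&(h[...,0]>50)&(h[...,0]<75)&(h[...,1]>150)
    b=near&(i.max(-1)<45)&(w[...,2]>.1)&(w[...,0]>.5)
    b2=near&(w[...,2]>.02)&(h[...,0]>95)&(h[...,0]<125)&(h[...,1]>90)
    for nm,m in(("or",o),("gr",g),("bk",b),("blue",b2)):
        q=w[m]
        if len(q): print(n,nm,len(q),np.percentile(q,[1,50,99],axis=0).round(3).tolist())
q=WS[(ims.max(-1)>0)];
# flap candidates in top: white, in front of lid
fl=np.zeros_like(lid);fl[196:222,205:275]=True
fl&=(W[...,2]>.08)&(im.min(-1)>90)&~lid
for v in range(196,222,2): print(v,[(W[v,u]*1000).round().tolist() for u in(212,240,268)])
# filter
f=np.zeros_like(lid);f[245:295,312:355]=True; f&=(W[...,2]>.045)&(W[...,2]<.062); print("filter",cv2.minEnclosingCircle(W[f][:,:2].astype(np.float32)))
E
```

```text
lid ((531.0917358398438, 122.01235961914062), (251.20220947265625, 150.24813842773438), 89.03075408935547) 0.1649545489091595
[[453.8538     -2.2999954]
 [604.08044    -4.841545 ]
 [608.3297    246.3247   ]
 [458.10303   248.86627  ]]
top or 159 [[0.61, -0.016, 0.144], [0.611, -0.004, 0.266], [0.622, 0.022, 0.309]]
top gr 700 [[0.683, 0.11, 0.015], [0.792, 0.131, 0.021], [0.852, 0.159, 0.026]]
top bk 52 [[0.615, 0.206, 0.127], [0.621, 0.212, 0.14], [0.627, 0.218, 0.151]]
top blue 244 [[0.202, -0.299, 0.054], [0.24, 0.005, 0.492], [0.617, 0.3, 0.685]]
scene or 259 [[0.617, -0.013, 0.129], [0.621, 0.002, 0.23], [0.631, 0.022, 0.308]]
scene gr 693 [[0.66, 0.108, 0.017], [0.801, 0.134, 0.022], [0.856, 0.159, 0.026]]
scene bk 113 [[0.611, 0.209, 0.103], [0.626, 0.216, 0.132], [0.631, 0.22, 0.152]]
scene blue 11 [[0.523, 0.299, 0.069], [0.53, 0.3, 0.084], [0.54, 0.3, 0.088]]
196 [[693.0, 211.0, 4.0], [694.0, 143.0, 3.0], [695.0, 75.0, 1.0]]
198 [[689.0, 211.0, 0.0], [689.0, 142.0, 5.0], [690.0, 75.0, 1.0]]
200 [[653.0, 174.0, 144.0], [686.0, 144.0, -6.0], [685.0, 75.0, 0.0]]
202 [[648.0, 173.0, 151.0], [649.0, 114.0, 146.0], [649.0, 54.0, 146.0]]
204 [[646.0, 176.0, 138.0], [646.0, 115.0, 140.0], [645.0, 54.0, 147.0]]
206 [[643.0, 178.0, 129.0], [643.0, 116.0, 134.0], [643.0, 56.0, 137.0]]
208 [[640.0, 179.0, 126.0], [640.0, 118.0, 125.0], [639.0, 56.0, 131.0]]
210 [[637.0, 180.0, 118.0], [636.0, 118.0, 122.0], [637.0, 58.0, 121.0]]
212 [[634.0, 182.0, 109.0], [634.0, 120.0, 113.0], [634.0, 59.0, 112.0]]
214 [[630.0, 182.0, 108.0], [631.0, 121.0, 105.0], [630.0, 59.0, 109.0]]
216 [[625.0, 183.0, 106.0], [628.0, 123.0, 95.0], [628.0, 60.0, 99.0]]
218 [[622.0, 183.0, 103.0], [625.0, 124.0, 89.0], [624.0, 61.0, 93.0]]
220 [[607.0, 168.0, 162.0], [621.0, 125.0, 81.0], [621.0, 62.0, 85.0]]
filter ((0.5139344334602356, -0.08413013070821762), 0.03914128988981247)
```

```bash
python3 -m crank '[{"dz":5,"az":-0.1},{"dz":10,"az":-0.2},{"dz":15,"az":-0.3},{"dz":20,"az":-0.344},{"dz":20,"az":-0.344}]' 0
python3 -m crank '[{"dx":2.6,"dy":4},{"dx":5.2,"dy":8},{"dx":7.8,"dy":12},{"dx":10.4,"dy":16},{"dx":13,"dy":20},{"dx":15.6,"dy":24},{"dx":18.2,"dy":28},{"dx":20.8,"dy":32},{"dx":23.4,"dy":36},{"dx":26,"dy":40},{"dx":28.6,"dy":44},{"dx":31.2,"dy":48},{"dx":33.8,"dy":52},{"dx":36.4,"dy":56},{"dx":39,"dy":60},{"dx":41.6,"dy":64},{"dx":44.2,"dy":68},{"dx":46.8,"dy":72},{"dx":50,"dy":77},{"dx":50,"dy":77}]'
python3 - <<'E'
from h import *
im,W=cloud("scene"); cv2.imwrite("pics/s1.png",im)
S=np.load("scene0.npz")["W"]
for v in range(220,256,3): print(v,[(S[v,u]*1000).round().tolist() for u in(405,430,455)])
E
```

```text
220 [[468.0, 128.0, 9.0], [495.0, 181.0, 27.0], [603.0, 193.0, 114.0]]
223 [[480.0, 125.0, 10.0], [646.0, 120.0, 146.0], [650.0, 172.0, 146.0]]
226 [[648.0, 67.0, 145.0], [653.0, 118.0, 145.0], [648.0, 174.0, 136.0]]
229 [[647.0, 68.0, 136.0], [647.0, 122.0, 131.0], [648.0, 176.0, 127.0]]
232 [[645.0, 70.0, 126.0], [642.0, 125.0, 118.0], [640.0, 182.0, 112.0]]
235 [[639.0, 73.0, 112.0], [638.0, 128.0, 106.0], [634.0, 186.0, 98.0]]
238 [[632.0, 76.0, 98.0], [633.0, 132.0, 93.0], [632.0, 188.0, 88.0]]
241 [[629.0, 79.0, 86.0], [624.0, 137.0, 76.0], [608.0, 202.0, 56.0]]
244 [[623.0, 82.0, 72.0], [625.0, 138.0, 68.0], [607.0, 205.0, 46.0]]
247 [[619.0, 84.0, 59.0], [616.0, 143.0, 51.0], [609.0, 205.0, 39.0]]
250 [[612.0, 88.0, 43.0], [611.0, 147.0, 37.0], [609.0, 207.0, 30.0]]
253 [[606.0, 91.0, 29.0], [607.0, 150.0, 24.0], [607.0, 210.0, 18.0]]invalid input at $[0]: expected keys dx, dy, dz, ax, ay, az
invalid input at $[0]: expected keys dx, dy, dz, ax, ay, az
```

View pics/s1.png

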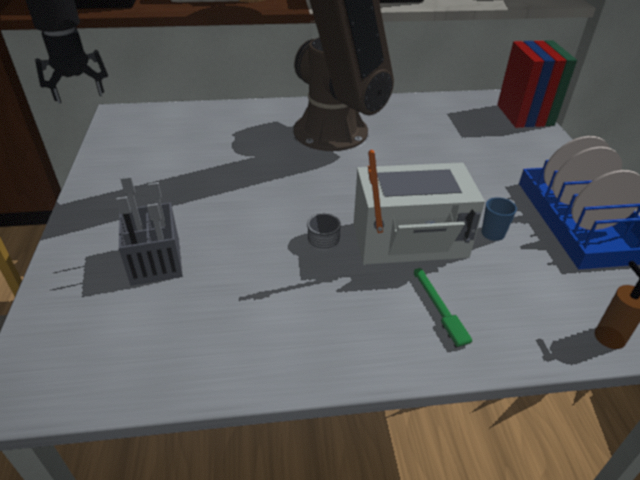

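The picture is unchanged because both moves were refused: every row needs all six keys.

```bash
python3 -m crank '[{"dx":0,"dy":0,"dz":5,"ax":0,"ay":0,"az":-0.1},{"dx":0,"dy":0,"dz":10,"ax":0,"ay":0,"az":-0.2},{"dx":0,"dy":0,"dz":15,"ax":0,"ay":0,"az":-0.3},{"dx":0,"dy":0,"dz":20,"ax":0,"ay":0,"az":-0.344},{"dx":0,"dy":0,"dz":20,"ax":0,"ay":0,"az":-0.344}]' 0
python3 -m crank '[{"dx":5,"dy":8,"dz":0,"ax":0,"ay":0,"az":0},{"dx":10,"dy":16,"dz":0,"ax":0,"ay":0,"az":0},{"dx":15,"dy":24,"dz":0,"ax":0,"ay":0,"az":0},{"dx":20,"dy":32,"dz":0,"ax":0,"ay":0,"az":0},{"dx":25,"dy":40,"dz":0,"ax":0,"ay":0,"az":0},{"dx":30,"dy":46,"dz":0,"ax":0,"ay":0,"az":0},{"dx":50,"dy":77,"dz":0,"ax":0,"ay":0,"az":0},{"dx":50,"dy":77,"dz":0,"ax":0,"ay":0,"az":0},{"dx":50,"dy":77,"dz":0,"ax":0,"ay":0,"az":0},{"dx":50,"dy":77,"dz":0,"ax":0,"ay":0,"az":0},{"dx":50,"dy":77,"dz":0,"ax":0,"ay":0,"az":0},{"dx":50,"dy":77,"dz":0,"ax":0,"ay":0,"az":0},{"dx":50,"dy":77,"dz":0,"ax":0,"ay":0,"az":0},{"dx":50,"dy":77,"dz":0,"ax":0,"ay":0,"az":0},{"dx":50,"dy":77,"dz":0,"ax":0,"ay":0,"az":0},{"dx":50,"dy":77,"dz":0,"ax":0,"ay":0,"az":0},{"dx":50,"dy":77,"dz":0,"ax":0,"ay":0,"az":0},{"dx":50,"dy":77,"dz":0,"ax":0,"ay":0,"az":0},{"dx":50,"dy":77,"dz":0,"ax":0,"ay":0,"az":0},{"dx":50,"dy":77,"dz":0,"ax":0,"ay":0,"az":0}]'

```

```text
time_s: 0.65
tool_pos: [0.2165, -0.6409, 0.4398]
ee_rot: [0.002, 0.01, 1.0, -0.006]
wrist_force: [0.5, 0.1, 1.0]
opening: 0.143
grip_force: 0.0
time_s: 2.65
tool_pos: [0.7177, 0.1338, 0.4278]
ee_rot: [-0.002, 0.007, 1.0, -0.001]
wrist_force: [0.6, -0.1, 0.0]
opening: 0.001
grip_force: 0.0
```

```bash
python3 -m crank '[{"dx":0,"dy":0,"dz":-10,"ax":0,"ay":0,"az":0},{"dx":0,"dy":0,"dz":-20,"ax":0,"ay":0,"az":0},{"dx":0,"dy":0,"dz":-25,"ax":0,"ay":0,"az":0},{"dx":0,"dy":0,"dz":-28,"ax":0,"ay":0,"az":0},{"dx":0,"dy":0,"dz":-30,"ax":0,"ay":0,"az":0},{"dx":0,"dy":0,"dz":-30,"ax":0,"ay":0,"az":0},{"dx":0,"dy":0,"dz":-30,"ax":0,"ay":0,"az":0},{"dx":-2,"dy":0,"dz":-30,"ax":0,"ay":0,"az":0},{"dx":-4,"dy":0,"dz":-30,"ax":0,"ay":0,"az":0},{"dx":-4.5,"dy":0,"dz":-30,"ax":0,"ay":0,"az":0},{"dx":-5,"dy":0,"dz":-30,"ax":0,"ay":0,"az":0},{"dx":-5.5,"dy":0,"dz":-30,"ax":0,"ay":0,"az":0},{"dx":-5.5,"dy":0,"dz":-30,"ax":0,"ay":0,"az":0}]'
python3 -m crank '[{"dx":-0.3,"dy":0,"dz":0,"ax":0,"ay":0,"az":0},{"dx":-0.6,"dy":0,"dz":0,"ax":0,"ay":0,"az":0},{"dx":-0.9,"dy":0,"dz":0,"ax":0,"ay":0,"az":0},{"dx":-1.2,"dy":0,"dz":0,"ax":0,"ay":0,"az":0},{"dx":-1.5,"dy":0,"dz":0,"ax":0,"ay":0,"az":0},{"dx":-1.8,"dy":0,"dz":0,"ax":0,"ay":0,"az":0}]'
python3 -c "
from h import *
im,W=cloud('scene'); cv2.imwrite('pics/s2.png',cv2.resize(im[130:290,300:540],None,fx=3,fy=3))"
```

```text
time_s: 3.95
tool_pos: [0.6621, 0.1308, 0.1324]
ee_rot: [0.001, 0.009, 1.0, 0.0]
wrist_force: [0.1, -0.3, 0.6]
opening: 0.001
grip_force: 0.0
time_s: 4.55
tool_pos: [0.6433, 0.1307, 0.1312]
ee_rot: [-0.0, 0.009, 1.0, -0.0]
wrist_force: [-0.1, 0.8, -0.4]
opening: 0.003
grip_force: 0.5
```

View pics/s2.png

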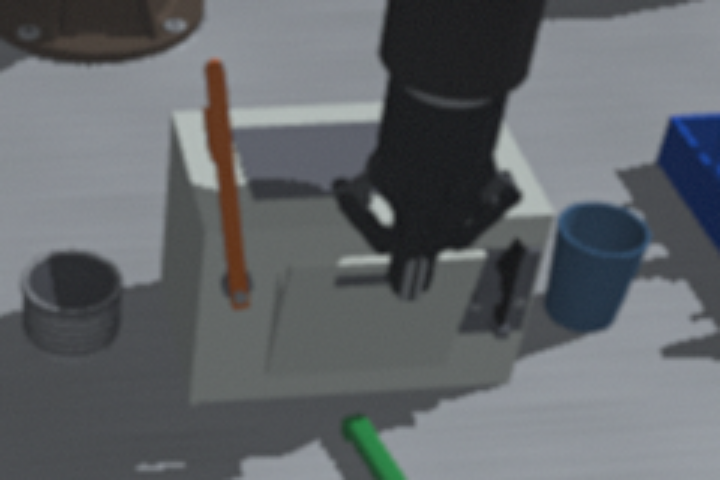

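The crop shows the shut fingers at (410, 280) pushing the flap, with the knuckles clear of the clip at (515, 290) and of the bar. I'll keep pushing.

```bash
python3 -m crank '[{"dx":-0.4,"dy":0,"dz":0,"ax":0,"ay":0,"az":0},{"dx":-0.8,"dy":0,"dz":0,"ax":0,"ay":0,"az":0},{"dx":-1.2,"dy":0,"dz":0,"ax":0,"ay":0,"az":0},{"dx":-1.6,"dy":0,"dz":0,"ax":0,"ay":0,"az":0},{"dx":-2.0,"dy":0,"dz":0,"ax":0,"ay":0,"az":0},{"dx":-2.2,"dy":0,"dz":0,"ax":0,"ay":0,"az":0},{"dx":-2.2,"dy":0,"dz":0,"ax":0,"ay":0,"az":0}]'
python3 -m crank '[{"dx":-0.1,"dy":0,"dz":0,"ax":0,"ay":0,"az":0},{"dx":-0.2,"dy":0,"dz":0,"ax":0,"ay":0,"az":0},{"dx":-0.2,"dy":0,"dz":0,"ax":0,"ay":0,"az":0}]' | egrep "pos|force"
python3 -m crank '[{"dx":-0.1,"dy":0,"dz":0,"ax":0,"ay":0,"az":0},{"dx":-0.2,"dy":0,"dz":0,"ax":0,"ay":0,"az":0},{"dx":-0.2,"dy":0,"dz":0,"ax":0,"ay":0,"az":0}]'| egrep "pos|force"
```

```text
time_s: 5.3
tool_pos: [0.6211, 0.1307, 0.1313]
ee_rot: [-0.0, 0.009, 1.0, -0.0]
wrist_force: [-0.3, -0.6, 0.4]
opening: 0.004
grip_force: 0.0
tool_pos: [0.6196, 0.1307, 0.1312]
wrist_force: [-0.4, 0.4, 0.8]
grip_force: 0.1
tool_pos: [0.6175, 0.1308, 0.1313]
wrist_force: [-0.1, 0.0, 0.5]
grip_force: 0.2
```

```bash
for i in 1; do python3 -m crank '[{"dx":-0.1,"dy":0,"dz":0,"ax":0,"ay":0,"az":0},{"dx":-0.2,"dy":0,"dz":0,"ax":0,"ay":0,"az":0},{"dx":-0.2,"dy":0,"dz":0,"ax":0,"ay":0,"az":0}]' | egrep "pos|wrist"
done
python3 -m crank '[{"dx":-0.1,"dy":0,"dz":0,"ax":0,"ay":0,"az":0},{"dx":-0.1,"dy":0,"dz":0,"ax":0,"ay":0,"az":0}]'| egrep "pos|wrist"
python3 - <<'E'
from h import *
im,W=cloud("scene"); cv2.imwrite("pics/s3.png",cv2.resize(im[130:290,300:540],None,fx=3,fy=3))
for u in (405,415,455):
  print(u,[(W[v,u]*1000).round().tolist() for v in range(205,256,6)])
E
```

```text
tool_pos: [0.6168, 0.1308, 0.1314]
wrist_force: [5.9, -1.1, -2.6]
tool_pos: [0.6167, 0.1308, 0.1314]
wrist_force: [10.7, -2.3, -6.1]
405 [[606.0, 74.0, 166.0], [602.0, 78.0, 147.0], [606.0, 79.0, 134.0], [606.0, 81.0, 117.0], [605.0, 83.0, 99.0], [606.0, 85.0, 82.0], [604.0, 88.0, 63.0], [603.0, 90.0, 45.0], [602.0, 93.0, 24.0]]
415 [[604.0, 97.0, 163.0], [607.0, 98.0, 149.0], [603.0, 102.0, 129.0], [606.0, 103.0, 115.0], [604.0, 106.0, 96.0], [607.0, 107.0, 82.0], [605.0, 110.0, 62.0], [607.0, 112.0, 45.0], [604.0, 116.0, 25.0]]
455 [[605.0, 184.0, 157.0], [607.0, 186.0, 142.0], [605.0, 190.0, 124.0], [611.0, 191.0, 112.0], [610.0, 195.0, 94.0], [612.0, 197.0, 78.0], [606.0, 203.0, 54.0], [605.0, 207.0, 35.0], [610.0, 208.0, 21.0]]
```

The flap is against its stop: 10.7 N at x 0.6167, and the flap's surface is flush with the front. Next I back off and go round to the bar's outer side.

```bash
python3 -m crank '[{"dx":4,"dy":0,"dz":0,"ax":0,"ay":0,"az":0},{"dx":7,"dy":0,"dz":1,"ax":0,"ay":0,"az":0},{"dx":7,"dy":0,"dz":10,"ax":0,"ay":0,"az":0},{"dx":7,"dy":0,"dz":20,"ax":0,"ay":0,"az":0},{"dx":7,"dy":0,"dz":30,"ax":0,"ay":0,"az":0},{"dx":7,"dy":0,"dz":30,"ax":0,"ay":0,"az":0},{"dx":7,"dy":0,"dz":30,"ax":0,"ay":0,"az":0},{"dx":7,"dy":0,"dz":30,"ax":0,"ay":0,"az":0},{"dx":4,"dy":-10,"dz":30,"ax":0,"ay":0,"az":0},{"dx":1,"dy":-23,"dz":30,"ax":0,"ay":0,"az":0},{"dx":0.6,"dy":-23,"dz":30,"ax":0,"ay":0,"az":0},{"dx":0.6,"dy":-23,"dz":30,"ax":0,"ay":0,"az":0},{"dx":0.6,"dy":-23,"dz":30,"ax":0,"ay":0,"az":0},{"dx":0.6,"dy":-23,"dz":30,"ax":0,"ay":0,"az":0},{"dx":0.6,"dy":-23,"dz":24,"ax":0,"ay":0,"az":0},{"dx":0.6,"dy":-23,"dz":18,"ax":0,"ay":0,"az":0},{"dx":0.6,"dy":-23,"dz":16.4,"ax":0,"ay":0,"az":0},{"dx":0.6,"dy":-23,"dz":16.4,"ax":0,"ay":0,"az":0},{"dx":0.6,"dy":-23,"dz":16.4,"ax":0,"ay":0,"az":0}]'
python3 - <<'E'
from h import *
im,W=cloud("scene"); cv2.imwrite("pics/s4.png",cv2.resize(im[80:280,280:520],None,fx=3,fy=3))
for u in (405,430,455):
  print(u,[(W[v,u]*1000).round().tolist() for v in range(200,256,6)])
E
```

```text
time_s: 8.35
tool_pos: [0.6209, -0.0993, 0.2962]
ee_rot: [-0.0, 0.008, 1.0, -0.0]
wrist_force: [0.2, 0.1, 1.9]
opening: -0.001
grip_force: 0.0
405 [[588.0, 79.0, 166.0], [605.0, 75.0, 163.0], [604.0, 78.0, 146.0], [603.0, 80.0, 129.0], [605.0, 81.0, 113.0], [604.0, 84.0, 95.0], [608.0, 84.0, 82.0], [603.0, 88.0, 60.0], [604.0, 90.0, 42.0], [605.0, 92.0, 25.0]]
430 [[594.0, 131.0, 166.0], [604.0, 130.0, 157.0], [607.0, 131.0, 144.0], [606.0, 134.0, 127.0], [607.0, 136.0, 111.0], [602.0, 141.0, 89.0], [605.0, 143.0, 74.0], [606.0, 145.0, 56.0], [605.0, 148.0, 37.0], [607.0, 150.0, 21.0]]
455 [[600.0, 184.0, 167.0], [604.0, 185.0, 153.0], [605.0, 188.0, 138.0], [605.0, 191.0, 121.0], [609.0, 192.0, 108.0], [607.0, 197.0, 88.0], [612.0, 197.0, 75.0], [607.0, 203.0, 52.0], [609.0, 206.0, 36.0], [608.0, 210.0, 16.0]]
```

View pics/s4.png

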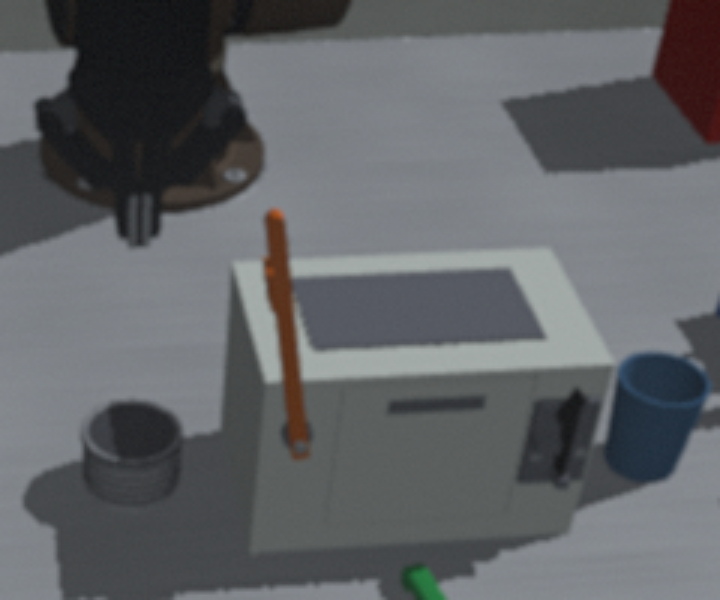

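The flap is flush and shut. The bar's tip is at (275, 215), and the fingers at (140, 240) are on its outer side. Now I push the bar over.

```bash
python3 -m crank '[{"dx":0.1,"dy":2.5,"dz":0,"ax":0,"ay":0,"az":0},{"dx":0.1,"dy":5,"dz":0,"ax":0,"ay":0,"az":0},{"dx":0.1,"dy":6,"dz":0,"ax":0,"ay":0,"az":0},{"dx":0.1,"dy":6.5,"dz":0,"ax":0,"ay":0,"az":0},{"dx":0.1,"dy":7,"dz":0,"ax":0,"ay":0,"az":0},{"dx":0.1,"dy":7.5,"dz":0,"ax":0,"ay":0,"az":0},{"dx":0.1,"dy":8,"dz":0,"ax":0,"ay":0,"az":0}]'
python3 -m crank '[{"dx":0,"dy":0.5,"dz":0,"ax":0,"ay":0,"az":0},{"dx":0,"dy":1,"dz":0,"ax":0,"ay":0,"az":0},{"dx":0,"dy":1.5,"dz":0,"ax":0,"ay":0,"az":0},{"dx":0,"dy":2,"dz":0,"ax":0,"ay":0,"az":0}]' | egrep "pos|wrist"
python3 -m crank '[{"dx":0,"dy":0.6,"dz":0,"ax":0,"ay":0,"az":0},{"dx":0,"dy":1.2,"dz":0,"ax":0,"ay":0,"az":0},{"dx":0,"dy":1.8,"dz":-0.1,"ax":0,"ay":0,"az":0},{"dx":0,"dy":2.4,"dz":-0.1,"ax":0,"ay":0,"az":0}]' | egrep "pos|wrist"
```

```text
time_s: 9.1
tool_pos: [0.6219, -0.0196, 0.2959]
ee_rot: [0.0, 0.009, 1.0, -0.0]
wrist_force: [-0.1, -0.7, 1.0]
opening: 0.002
grip_force: 0.7
tool_pos: [0.6216, 0.0011, 0.2952]
wrist_force: [0.4, -1.0, 0.5]
tool_pos: [0.6215, 0.0253, 0.294]
wrist_force: [-0.0, -1.0, -0.0]
```

```bash
python3 -m crank '[{"dx":0,"dy":0.7,"dz":-0.1,"ax":0,"ay":0,"az":0},{"dx":0,"dy":1.4,"dz":-0.2,"ax":0,"ay":0,"az":0},{"dx":0,"dy":2.2,"dz":-0.4,"ax":0,"ay":0,"az":0},{"dx":0,"dy":2.9,"dz":-0.6,"ax":0,"ay":0,"az":0},{"dx":0,"dy":3.5,"dz":-0.8,"ax":0,"ay":0,"az":0},{"dx":0,"dy":4.2,"dz":-1.1,"ax":0,"ay":0,"az":0},{"dx":0,"dy":4.7,"dz":-1.3,"ax":0,"ay":0,"az":0},{"dx":0,"dy":5.3,"dz":-1.5,"ax":0,"ay":0,"az":0},{"dx":0,"dy":5.9,"dz":-1.8,"ax":0,"ay":0,"az":0},{"dx":0,"dy":6.5,"dz":-2.1,"ax":0,"ay":0,"az":0},{"dx":0,"dy":7,"dz":-2.3,"ax":0,"ay":0,"az":0}]' | egrep "pos|wrist"
python3 -m crank '[{"dx":0,"dy":0.7,"dz":-0.5,"ax":0,"ay":0,"az":0},{"dx":0,"dy":1.4,"dz":-1,"ax":0,"ay":0,"az":0},{"dx":0,"dy":2.1,"dz":-1.5,"ax":0,"ay":0,"az":0},{"dx":0,"dy":2.8,"dz":-2.1,"ax":0,"ay":0,"az":0},{"dx":0,"dy":3.4,"dz":-2.7,"ax":0,"ay":0,"az":0},{"dx":0,"dy":4,"dz":-3.3,"ax":0,"ay":0,"az":0},{"dx":0,"dy":4.6,"dz":-4,"ax":0,"ay":0,"az":0},{"dx":0,"dy":5.1,"dz":-4.7,"ax":0,"ay":0,"az":0},{"dx":0,"dy":5.6,"dz":-5.3,"ax":0,"ay":0,"az":0},{"dx":0,"dy":6.1,"dz":-5.8,"ax":0,"ay":0,"az":0},{"dx":0,"dy":6.4,"dz":-6.2,"ax":0,"ay":0,"az":0}]' | egrep "pos|wrist"
python3 - <<'E'
from h import *
im,W=cloud("scene"); cv2.imwrite("pics/s5.png",cv2.resize(im[100:280,300:540],None,fx=3,fy=3))
E
```

```text
tool_pos: [0.6216, 0.0952, 0.2709]
wrist_force: [-0.2, -0.2, -0.8]
tool_pos: [0.6215, 0.1591, 0.2087]
wrist_force: [-0.1, -0.6, 1.1]
```

View pics/s5.png

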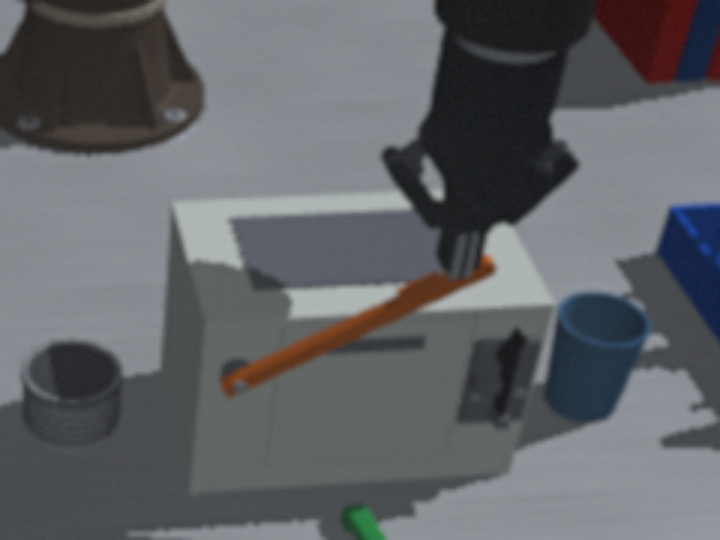

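The bar is at about 0.5 rad under the fingers at (465, 270), and the clip at (512, 360) is clear of them. Next I go straight down, slowing near the clip.

```bash
python3 -m crank '[{"dx":0,"dy":0,"dz":-0.7,"ax":0,"ay":0,"az":0},{"dx":0,"dy":0,"dz":-1.4,"ax":0,"ay":0,"az":0},{"dx":0,"dy":0,"dz":-2.1,"ax":0,"ay":0,"az":0},{"dx":0,"dy":0,"dz":-2.8,"ax":0,"ay":0,"az":0},{"dx":0,"dy":0,"dz":-3.4,"ax":0,"ay":0,"az":0},{"dx":0,"dy":0,"dz":-4,"ax":0,"ay":0,"az":0},{"dx":0,"dy":0,"dz":-4.4,"ax":0,"ay":0,"az":0},{"dx":0,"dy":0,"dz":-4.8,"ax":0,"ay":0,"az":0}]' | egrep "pos|wrist"
python3 -m crank '[{"dx":0,"dy":0,"dz":-0.2,"ax":0,"ay":0,"az":0},{"dx":0,"dy":0,"dz":-0.4,"ax":0,"ay":0,"az":0},{"dx":0,"dy":0,"dz":-0.4,"ax":0,"ay":0,"az":0}]' | egrep "pos|wrist"
python3 -m crank '[{"dx":0,"dy":0,"dz":-0.2,"ax":0,"ay":0,"az":0},{"dx":0,"dy":0,"dz":-0.4,"ax":0,"ay":0,"az":0},{"dx":0,"dy":0,"dz":-0.4,"ax":0,"ay":0,"az":0}]' | egrep "pos|wrist"
```

```text
tool_pos: [0.6217, 0.1587, 0.1609]
wrist_force: [-0.4, 0.3, 0.4]
tool_pos: [0.6216, 0.1587, 0.1571]
wrist_force: [0.0, 0.1, 0.2]
tool_pos: [0.6215, 0.1587, 0.153]
wrist_force: [0.4, -0.0, 0.4]
```

```bash
python3 -m crank '[{"dx":0,"dy":0,"dz":-0.1,"ax":0,"ay":0,"az":0},{"dx":0,"dy":0,"dz":-0.2,"ax":0,"ay":0,"az":0},{"dx":0,"dy":0,"dz":-0.2,"ax":0,"ay":0,"az":0}]' | egrep "pos|wrist"
python3 -m crank '[{"dx":0,"dy":0,"dz":-0.1,"ax":0,"ay":0,"az":0},{"dx":0,"dy":0,"dz":-0.2,"ax":0,"ay":0,"az":0},{"dx":0,"dy":0,"dz":-0.2,"ax":0,"ay":0,"az":0}]' | egrep "pos|wrist"
python3 -m crank '[{"dx":0,"dy":0,"dz":-0.1,"ax":0,"ay":0,"az":0},{"dx":0,"dy":0,"dz":-0.2,"ax":0,"ay":0,"az":0},{"dx":0,"dy":0,"dz":-0.2,"ax":0,"ay":0,"az":0}]' | egrep "pos|wrist"
```

```text
tool_pos: [0.6216, 0.1587, 0.1512]
wrist_force: [0.2, 0.4, 0.2]
tool_pos: [0.6216, 0.1587, 0.1491]
wrist_force: [-0.2, 0.0, -0.1]
tool_pos: [0.6216, 0.1587, 0.1471]
wrist_force: [0.2, -0.2, -0.3]
```

```bash
python3 -m crank '[{"dx":0,"dy":0,"dz":-0.1,"ax":0,"ay":0,"az":0},{"dx":0,"dy":0,"dz":-0.2,"ax":0,"ay":0,"az":0},{"dx":0,"dy":0,"dz":-0.2,"ax":0,"ay":0,"az":0}]' | egrep "pos|wrist"
python3 -m crank '[{"dx":0,"dy":0,"dz":-0.1,"ax":0,"ay":0,"az":0},{"dx":0,"dy":0,"dz":-0.2,"ax":0,"ay":0,"az":0},{"dx":0,"dy":0,"dz":-0.2,"ax":0,"ay":0,"az":0}]' | egrep "pos|wrist"
python3 -m crank '[{"dx":0,"dy":0,"dz":-0.1,"ax":0,"ay":0,"az":0},{"dx":0,"dy":0,"dz":-0.1,"ax":0,"ay":0,"az":0}]' | egrep "pos|wrist"
```

```text
tool_pos: [0.6216, 0.1587, 0.1451]
wrist_force: [-1.3, -0.2, 0.4]
tool_pos: [0.6218, 0.1588, 0.1441]
wrist_force: [-2.8, -0.1, 4.8]
tool_pos: [0.6219, 0.1589, 0.1435]
wrist_force: [-3.2, 0.1, 7.3]
```

The fingers are on the clip ramp and the force is rising as expected, so I'll go on in small steps.

```bash
python3 -m crank '[{"dx":0,"dy":0,"dz":-0.1,"ax":0,"ay":0,"az":0},{"dx":0,"dy":0,"dz":-0.1,"ax":0,"ay":0,"az":0}]' | egrep "pos|wrist"
python3 -m crank '[{"dx":0,"dy":0,"dz":-0.1,"ax":0,"ay":0,"az":0},{"dx":0,"dy":0,"dz":-0.1,"ax":0,"ay":0,"az":0}]' | egrep "pos|wrist"
python3 -m crank '[{"dx":0,"dy":0,"dz":-0.1,"ax":0,"ay":0,"az":0},{"dx":0,"dy":0,"dz":-0.1,"ax":0,"ay":0,"az":0}]' | egrep "pos|wrist"
```

```text
tool_pos: [0.6219, 0.159, 0.1427]
wrist_force: [-4.0, 1.3, 9.2]
tool_pos: [0.6219, 0.1591, 0.1421]
wrist_force: [-4.2, 1.2, 10.5]
tool_pos: [0.6219, 0.1592, 0.1412]
wrist_force: [-5.3, 1.1, 12.2]
```

```bash
python3 -m crank '[{"dx":0,"dy":0,"dz":-0.1,"ax":0,"ay":0,"az":0},{"dx":0,"dy":0,"dz":-0.1,"ax":0,"ay":0,"az":0}]' | egrep "pos|wrist"
python3 -m crank '[{"dx":0,"dy":0,"dz":-0.1,"ax":0,"ay":0,"az":0},{"dx":0,"dy":0,"dz":-0.1,"ax":0,"ay":0,"az":0}]' | egrep "pos|wrist"
python3 -m crank '[{"dx":0,"dy":0,"dz":-0.1,"ax":0,"ay":0,"az":0},{"dx":0,"dy":0,"dz":-0.1,"ax":0,"ay":0,"az":0}]' | egrep "pos|wrist"
```

```text
tool_pos: [0.622, 0.1593, 0.1405]
wrist_force: [-6.6, 2.7, 13.1]
tool_pos: [0.6218, 0.1595, 0.1386]
wrist_force: [-3.0, 2.0, 6.1]
tool_pos: [0.6218, 0.1596, 0.1372]
wrist_force: [-2.9, 2.4, 6.1]
```

```bash
python3 -m crank '[{"dx":0,"dy":0,"dz":-0.1,"ax":0,"ay":0,"az":0},{"dx":0,"dy":0,"dz":-0.1,"ax":0,"ay":0,"az":0}]' | egrep "pos|wrist"
python3 -m crank '[{"dx":0,"dy":0,"dz":-0.1,"ax":0,"ay":0,"az":0},{"dx":0,"dy":0,"dz":-0.1,"ax":0,"ay":0,"az":0}]' | egrep "pos|wrist"
python3 -m crank '[{"dx":0,"dy":0,"dz":-0.1,"ax":0,"ay":0,"az":0},{"dx":0,"dy":0,"dz":-0.1,"ax":0,"ay":0,"az":0}]' | egrep "pos|wrist"
```

```text
tool_pos: [0.622, 0.1595, 0.136]
wrist_force: [0.1, 3.1, 3.0]
tool_pos: [0.6219, 0.1588, 0.1343]
wrist_force: [0.5, 0.5, 0.3]
tool_pos: [0.6212, 0.1582, 0.1325]
wrist_force: [0.5, -0.5, 0.4]
```

```bash
python3 -m crank '[{"dx":0,"dy":0,"dz":-0.1,"ax":0,"ay":0,"az":0},{"dx":0,"dy":0,"dz":-0.1,"ax":0,"ay":0,"az":0}]' | egrep "pos|wrist"
python3 -m crank '[{"dx":0,"dy":0,"dz":-0.1,"ax":0,"ay":0,"az":0},{"dx":0,"dy":0,"dz":-0.1,"ax":0,"ay":0,"az":0}]' | egrep "pos|wrist"
python3 -c "
from h import *
im,W=cloud('scene'); cv2.imwrite('pics/s6.png',cv2.resize(im[150:270,330:530],None,fx=4,fy=4,interpolation=cv2.INTER_CUBIC))"
```

```text
tool_pos: [0.6214, 0.1584, 0.1318]
wrist_force: [0.5, -0.1, -0.0]
tool_pos: [0.6215, 0.1586, 0.1311]
wrist_force: [-0.4, 0.0, -0.3]
```

View pics/s6.png

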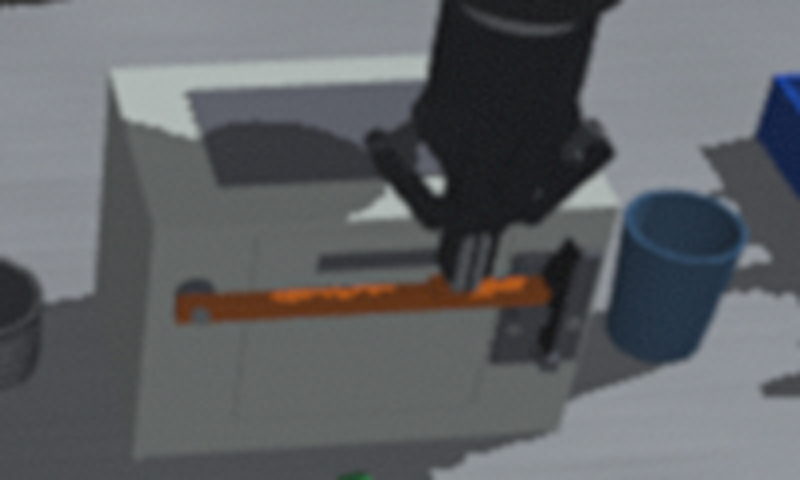

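The bar lies level with its end under the clip at (560, 290). I'll press on to the hard stop to be sure.

```bash
python3 -m crank '[{"dx":0,"dy":0,"dz":-0.1,"ax":0,"ay":0,"az":0},{"dx":0,"dy":0,"dz":-0.1,"ax":0,"ay":0,"az":0}]' | egrep "pos|wrist"
python3 -m crank '[{"dx":0,"dy":0,"dz":-0.1,"ax":0,"ay":0,"az":0},{"dx":0,"dy":0,"dz":-0.1,"ax":0,"ay":0,"az":0}]' | egrep "pos|wrist"
python3 -m crank '[{"dx":0,"dy":0,"dz":-0.1,"ax":0,"ay":0,"az":0},{"dx":0,"dy":0,"dz":-0.1,"ax":0,"ay":0,"az":0}]' | egrep "pos|wrist"
```

```text
tool_pos: [0.6216, 0.1587, 0.1302]
wrist_force: [0.4, 0.3, -0.5]
tool_pos: [0.6217, 0.1588, 0.1295]
wrist_force: [-0.0, 0.0, 2.3]
tool_pos: [0.6218, 0.1588, 0.1294]
wrist_force: [-3.5, 0.1, 9.1]
```

```bash
python3 -m crank '[{"dx":0,"dy":0,"dz":-0.1,"ax":0,"ay":0,"az":0},{"dx":0,"dy":0,"dz":-0.1,"ax":0,"ay":0,"az":0}]' | egrep "pos|wrist"
python3 -m crank '[{"dx":0,"dy":0,"dz":1.5,"ax":0,"ay":0,"az":0},{"dx":0,"dy":0,"dz":5,"ax":0,"ay":0,"az":0},{"dx":0,"dy":0,"dz":10,"ax":0,"ay":0,"az":0},{"dx":0,"dy":0,"dz":15,"ax":0,"ay":0,"az":0},{"dx":0,"dy":0,"dz":20,"ax":0,"ay":0,"az":0},{"dx":0,"dy":0,"dz":20,"ax":0,"ay":0,"az":0},{"dx":0,"dy":0,"dz":20,"ax":0,"ay":0,"az":0}]' | egrep "time|pos|wrist"
python3 -c "
from h import *
im,W=cloud('scene'); cv2.imwrite('pics/s7.png',cv2.resize(im[150:270,330:530],None,fx=4,fy=4,interpolation=cv2.INTER_CUBIC))"
```

```text
tool_pos: [0.6218, 0.1588, 0.1294]
wrist_force: [-6.0, -1.1, 14.0]
time_s: 19.0
tool_pos: [0.622, 0.159, 0.3289]
wrist_force: [-0.5, 0.3, -1.7]
```

View pics/s7.png

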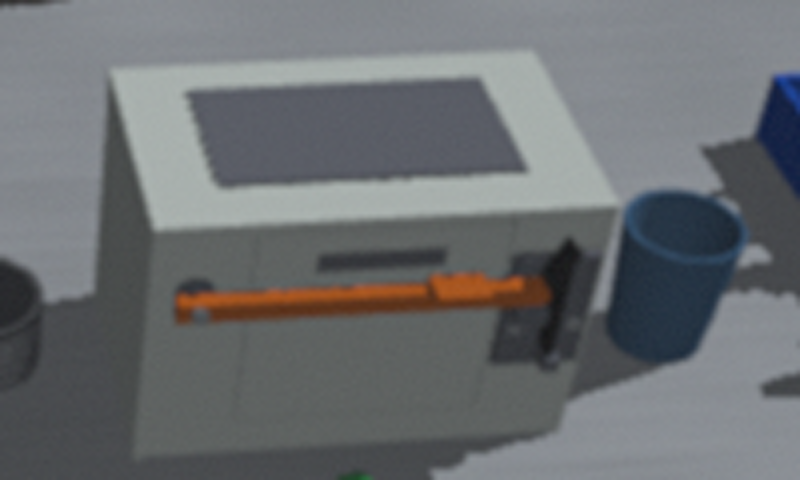

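The bar sits level with its end under the clip at (560, 290), the flap is flush, and the robot is clear. I'll hand it in.

```bash
python3 -c "
from workcell import robot
print(robot.close_job())"
```

```text
the job is handed in; nothing more can be done
None
```

The job is handed in, with no verdict shown: the last picture shows the flap flush and shut and the bar seated with its end under the clip; presses stayed at about 16 N or less in the readings, the robot is clear, and I saw none of the bystanders moved, though I did not re-measure them.

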